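# Draw the rice paddle out from under a half-covered pan

### The arm

A 6-joint arm with a two-finger parallel gripper is mounted at the origin on the work surface. World frame = base frame: x ahead of the robot, y to its left, z up, the work surface at z = 0. Lengths are in mm, angles in rad, forces in N, time in s.
With the tool pointing down it reaches from about 350 to 875 mm from the base axis. Payload 4.2 kg.
Tool frame: the origin (TCP) lies at the very end of the fingers, on their centre line; the grasp point (between the pads) lies 19 mm behind it (arm.pinch_z is the distance from the TCP to the grasp point, in mm); x points along the fingers, y is the direction in which the jaws open and shut, and the axes are right-handed (so a half turn about x gives the same grasp; the last joint's range is limited). The gripper opens to 85 mm and grips with 20 to 120 N. Pads are 22 mm wide; open, the fingers measure 114 mm over their backs; the gripper's body (76 mm by 85 mm) begins 54 mm behind the grasp point. The pads swing forward as they close: fully open they stand 13 mm farther back than shut.
Start: joints at [-0.988, 0.385, 0.008, 0, -1.194, -0.259], TCP at [198.872, -592.494, 231.312] pointing down, gripper open.
Joint ranges: [-3.14, 3.14], [-1.21, 2.06], [-1.07, 1.41], [-3.16, 2.05], [-2.99, -0.16], [-3.1, 3.1]. Speed limits (rad/s): [2.79, 2.79, 3.14, 3.14, 3.14, 3.14].

### API

Orientations are given as a unit quaternion [x, y, z, w].
In Python, from bench import arm gives the robot as it stands.
- The arm moves only by the tool drive_tool, never from a script. Its argument "motion" is a list of rows, each a list of 4 numbers: the shift along the tool's x, y, z in mm, then the turn about the tool's x in degrees. In form: [[dx, dy, dz, spin], ...]. A call has 1 to 10 rows; each row shifts and turns the commanded pose from where the row before left it, along the tool's axes as they then stand; what a row does not reach is not made up. A row lasts 1/12 s, in which the tool goes at most 41.7 mm and 7.16 degrees, less where a joint would pass 70% of its speed; a pose out of reach is approached as far as the arm can. A call with a gripper value outside its range is refused whole. "grip" is the finger opening in mm, from 0 to 85.4, set as the call begins (left out, the last holds). The fingers move at their own pace and stop on an object; the grip force is fixed at half the most. Time passes only in rows, so rows that do not move let the fingers close. It gives the time, the measured TCP pose, the force and the opening at its end, in the units of the state.
- arm.read_state(): the state, without advancing time (a new reading comes with each control period).
- arm.get_image(name): name is "scene" or "side" or "wrist"; returns the picture (384x512x3 uint8, red, green, blue); there is no depth.
- arm.calibration(name): a dict with "K" (3x3 intrinsics, pixels), "eye" and "attitude" of the camera in the world; the wrist camera has in their place "T_tool_cam" (4x4, takes a point from camera to tool coordinates, whose origin is the TCP and whose axes are the tool frame's). Camera axes: x right, y up, looking along -z (the intrinsics and any distortion apply to the point x, -y, -z); pixel columns grow to the right and rows downward; lengths in mm; the calibration is good to about 2 mm. A picture is of the moment at which its call begins: read the wrist's pose just before it. calibration takes no time and is no camera call.
- arm.job_done(): hands the job in, once; it reports no verdict.
The state is a dict: "clock": time; "joints": joint angles; "joint_vel": joint speeds; "joint_efforts": joint torques, N m; "position": TCP position; "ee_rot": TCP orientation; "contact_force": force on the tool from outside, world axes, zero at the start; "wrist_torque": the same for the moment, N m; "gripper_width": finger opening in mm.
Only numpy, scipy, OpenCV 4.12 (cv2) and the standard library are available. Lean on these libraries where they do the work, as an engineer would, in place of code of your own. Each camera call takes 0.05 s, during which the arm holds its last target. There are 200 camera calls.

### The job

One pan in the topping rail has a clear half cover whose free edge, at mid-pan, is sitting proud: first press that cover down until it is fully home. Then take hold of the wooden rice paddle lying in that pan and draw it out diagonally through the open half, tilting it so that its blade comes out from under the cover, without raising the cover again. Finish while still holding the paddle steady in the air, all of it a good hand's breadth (about 100 mm) above the pan's rim and touching nothing but your gripper, and leave everything else where it stands.

Things in the scene. Friction and masses are not known exactly. Their poses are not given: they have to be found in the camera images.
- rail: The low steel topping rail, fixed, 370 (x) x 600 (y) mm, deck 112 mm above the table. Origin: centre of its underside. It holds three equal steel pans side by side, 185 mm apart along its y: one with the clear half cover and the paddle, one with a full white lid (handle on top to 135 mm above the table), one open with two small sauce cups. Which pan hangs where varies.
- rice_pan: The pan with the clear half cover and the paddle in it, fixed in the rail. Origin: centre of its underside, 12 mm above the table; z up, x along its length away from the robot, y across. 325 (x) x 176 (y) mm over the rim, 300 x 150 inside; inner floor at z = 2 mm, rim top at z = 102 mm (114 mm above the table). Walls 2.5 mm, rim flange 12 mm wide.
- pan_opening (a point): Centre of the open far half of that pan, at rim height; axes as the pan's. The opening is 148 mm along the pan (2 to 150 mm beyond the pan's centre) and 150 mm across. The rigid clear half cover closes the near half; it pivots about its near end, hooked on the near rim 158 mm from the pan's centre, and a lip under its free edge reaches 6 mm below the rim's level.
- cover_edge (a point): Point on the half cover's top face, 12 mm short of its free edge, half-way across: a good place to press (7 mm thick here, hinge barrels 9 mm high run along the edge). Fully home it lies 109 mm above the pan's origin; it starts 7 to 15 mm higher. A tight seal: the cover stays where left, needs about 6 N at the free edge to go down (more nearer the hinge), then stops hard; as much from below lifts it again.
- paddle_grip (a point): Centre of the paddle's handle where to hold it, 58 mm from the handle's end. Its x axis runs along the paddle from blade to handle end, y across, z through the thickness. Wooden, 308 mm long, 50 to 75 g; handle 24 mm wide, 14 thick; blade 80 wide, 8 thick, 140 long. It starts wedged in the pan, sloping up 17 degrees to the far end, handle end on the far wall, some 10 mm below the rim.
- paddle_blade (a point): Middle of the paddle's blade, 180 mm from paddle_grip along the paddle's -x; the blade's round tip is 70 mm further on (250 mm from paddle_grip) and starts in the near bottom corner of the pan, under the half cover. Axes as paddle_grip.
- paddle_end (a point): Middle of the end of the paddle's handle, 58 mm from paddle_grip along the paddle's +x.

How it is judged:
By the outcome, as a careful person would: the job done as asked, in the order asked, and still so for the second after the job is handed in, while the arm keeps its last pose, push and grip.
It also fails if it takes over 51 s, if anything falls off the work surface, if the arm or the gripper's body presses on something with over 40 N, if the wrist force passes 120 N, or if a joint passes its speed limit or range.

## Working session

There is one attempt and no reset: what is moved stays moved. The work goes in short steps, Python scripts to look and compute and a tool call to move; the robot and the scene stay as the last step left them, time stands still between calls to the robot, and variables do not carry over. Pictures are saved under pics/ and viewed, about 8 in all and at most 12, crops included, and the job is handed in when it is done.

Besides the shell and the picture viewer there is one more tool, called after "Call:" as a command line: name --pt "numbers of a row" for each row, then --argument value for the rest. drive_tool: Moves the arm, as the interface text tells. Its arguments: {"type":"object","properties":{"motion":{"type":"array"},"grip":{"type":"number"}},"required":["motion"]}

```bash
mkdir -p pics; ls; python3 - <<'E'
from bench import arm
import cv2,numpy as np
s=arm.read_state();print(s)
a=arm.get_image("scene");b=arm.get_image("side")
cv2.imwrite("pics/a.png",a[:,:,::-1]);cv2.imwrite("pics/b.png",b[:,:,::-1])
for n in("scene","side","wrist"):print(n,arm.calibration(n))
print(arm.pinch_z)
E
```

```text
pics
{'clock': 0.0, 'joints': array([-9.88432596e-01,  3.85563894e-01,  6.59060090e-03, -4.94221695e-04,
       -1.19400880e+00, -2.58597698e-01]), 'joint_vel': array([-4.39097592e-04, -2.17243036e-03, -9.51852714e-04, -7.96163890e-04,
        4.92651075e-04,  4.50739645e-06]), 'joint_efforts': array([ 2.23578492e-03, -3.92291844e+01,  1.88397163e+01,  4.18619961e+00,
       -4.73011707e-03, -4.84255196e-06]), 'position': array([ 198.65655821, -591.95347931,  230.20408961]), 'ee_rot': array([-0.11313381,  0.69803888,  0.11467734,  0.6977045 ]), 'contact_force': array([-0.52821675, -0.19766672, -0.15700447]), 'wrist_torque': array([-0.00521814,  0.01668877,  0.04214967]), 'gripper_width': 85.45361974684403}
scene {'K': array([[451.31495151,   0.        , 249.48222815],
       [  0.        , 451.31495151, 197.53488771],
       [  0.        ,   0.        ,   1.        ]]), 'eye': array([847.98920893, 516.15164256, 790.39322901]), 'attitude': array([0.08075644, 0.32095893, 0.90999832, 0.24973349])}
side {'K': array([[365.0959876,   0.       , 255.6142202],
       [  0.       , 365.0959876, 188.7248418],
       [  0.       ,   0.       ,   1.       ]]), 'eye': array([ 258.10842828, -289.82175416,  579.75711521]), 'attitude': array([ 0.3422286 , -0.14523802, -0.35657534,  0.85711115])}
wrist {'K': array([[315.2641558 ,   0.        , 253.94261747],
       [  0.        , 315.2641558 , 188.90854241],
       [  0.        ,   0.        ,   1.        ]]), 'T_tool_cam': array([[-2.64101622e-04,  2.85767573e-01, -9.58298922e-01,
        -1.42738197e+02],
       [ 9.99999893e-01,  4.40319704e-04, -1.44289529e-04,
         5.44803132e-01],
       [ 3.80724629e-04, -9.58298858e-01, -2.85767659e-01,
        -7.25715397e+01],
       [ 0.00000000e+00,  0.00000000e+00,  0.00000000e+00,
         1.00000000e+00]])}
18.700000000000003
```

View pics/a.png

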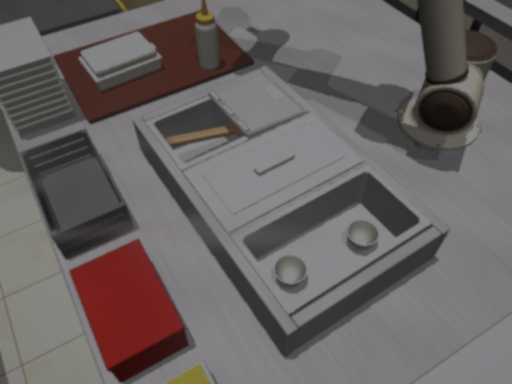

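View pics/b.png

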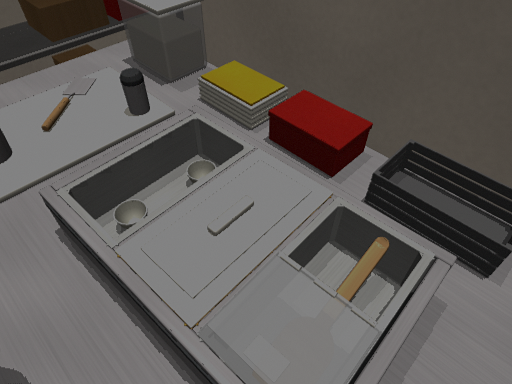

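The scene image shows the rice pan at the -y end of the rail: deck corners near (137,120), (263,70), (443,232), (293,325). In the side image the handle end is at (382,240), its visible base at (345,292), and the cover's free edge runs (287,257) to (378,328).

```bash
cat > h.py <<'E'
import numpy as np,cv2
from bench import arm
from scipy.spatial.transform import Rotation as R
def cam(n,s=None):
    c=arm.calibration(n)
    if n!="wrist": return c["K"],R.from_quat(c["attitude"]).as_matrix(),np.array(c["eye"])
    s=s or arm.read_state();T=c["T_tool_cam"];Q=R.from_quat(s["ee_rot"]).as_matrix()
    return c["K"],Q@T[:3,:3],Q@T[:3,3]+s["position"]
def onz(C,uv,z):
    K,A,e=C;d=A@np.array([(uv[0]-K[0,2])/K[0,0],-(uv[1]-K[1,2])/K[1,1],-1]);return e+d*(z-e[2])/d[2]
def px(C,p):
    K,A,e=C;q=A.T@(np.asarray(p,float)-e);return np.array([K[0,2]-K[0,0]*q[0]/q[2],K[1,2]+K[1,1]*q[1]/q[2]])
E
python3 - <<'E'
from h import *
np.set_printoptions(precision=1,suppress=True)
S=cam("scene");D=cam("side")
for p in[(137,120),(263,70),(443,232),(293,325)]:print(p,onz(S,p,112))
print("side")
for n,p,z in[("end",(382,240),104),("base",(345,292),70),("edgeL",(287,257),130),("edgeR",(378,328),130),("panfarL",(340,200),114),("panfarR",(437,257),114),("raildeck far -y",(455,265),112),("rail left near",(45,197),112),("rail far+y",(193,112),112)]:print(n,onz(D,p,z))
i=cv2.imread("pics/b.png");cv2.imwrite("pics/b2.png",cv2.resize(i[180:384,180:470],None,fx=2.7,fy=2.7,interpolation=2))
E
```

```text
(137, 120) [ 684.5 -278.3  112. ]
(263, 70) [ 346.8 -288.9  112. ]
(443, 232) [322.5 292.1 112. ]
(293, 325) [652.2 299.6 112. ]
side
end [ 644.3 -193.8  104. ]
base [ 547.3 -198.5   70. ]
edgeL [ 499.7 -117.6  130. ]
edgeR [ 501.7 -267.1  130. ]
panfarL [ 658.8 -100.1  114. ]
panfarR [ 667.2 -271.   114. ]
raildeck far -y [ 674.6 -296.2  112. ]
rail left near [305.8 265.8 112. ]
rail far+y [645.6 285.4 112. ]
```

View pics/b2.png

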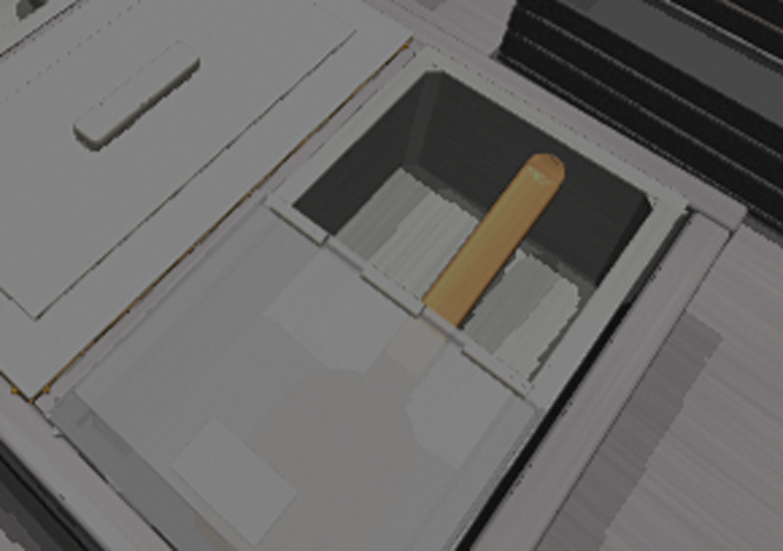

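The crop shows the cover's free edge from crop (270,203) to (533,398), with raised hinge barrels along it. The handle end is at (547,165) and the inner far rim corners are at (435,70) and (650,203). The pan yaw comes out at about +3°, with the pan centre near (505,-186). I'll go above it for a close look.

Call:
drive_tool --pt "-23 0 0 5.2" --pt "-23 0 0 5.2" --pt "-23 0 0 5.2" --pt "0 28 20 0" --pt "0 28 20 0" --pt "0 28 20 0" --pt "0 28 20 0" --pt "0 28 20 0" --pt "0 28 20 0" --pt "0 28 20 0" --grip 0

```text
clock: 0.93
position: [328.9, -387.9, 299.9]
ee_rot: [-0.018, 0.707, 0.018, 0.707]
contact_force: [1.1, 0.6, 0.3]
gripper_width: -0.3
```

Call:
drive_tool --pt "0 28 20 0" --pt "0 28 20 0" --pt "0 28 20 0" --pt "0 28 20 0" --pt "0 28 20 0" --pt "0 28 20 0" --pt "0 28 20 0" --pt "0 0 0 0" --pt "0 0 0 0" --pt "0 0 0 0"

```text
clock: 1.77
position: [458.0, -186.4, 299.9]
ee_rot: [-0.018, 0.707, 0.018, 0.706]
contact_force: [-0.3, 0.0, 1.7]
gripper_width: 0.2
```

```bash
python3 - <<'E'
from h import *
s=arm.read_state();i=arm.get_image("wrist");np.savez("w1.npz",p=s["position"],q=s["ee_rot"])
print(s["position"],s["ee_rot"],s["clock"],s["contact_force"])
cv2.imwrite("pics/w1.png",cv2.resize(i[:,:,::-1],(768,576),interpolation=2))
E
```

```text
[ 458.04601532 -186.43045585  299.9025923 ] [-0.01834381  0.7072475   0.01847798  0.7064864 ] 1.7667 [-0.28043149  0.01474417  1.69569347]
```

View pics/w1.png

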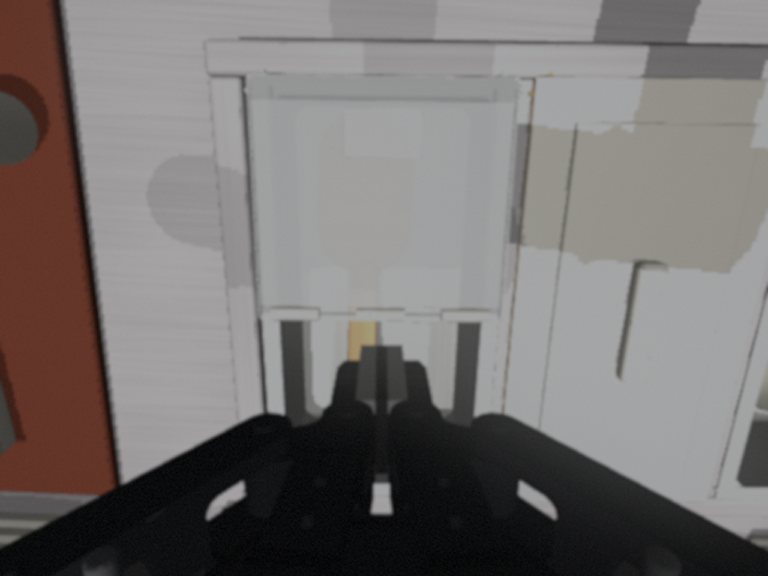

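The wrist view has its top towards the robot. The cover's free edge runs (262,315) to (498,315) in the doubled picture, the near rim is at row ~75-90, the handle emerges at (362,320), and the rail's near -y corner is at (208,42).

```bash
python3 - <<'E'
from h import *
np.set_printoptions(precision=1,suppress=True)
f=np.load("w1.npz");W=cam("wrist",dict(position=f["p"],ee_rot=f["q"]));S=cam("scene");D=cam("side")
def w(u,v,z):return onz(W,(u/1.5,v/1.5),z)
for n,u,v,z in[("edgeL",262,315,131),("edgeR",498,315,131),("nearL",247,77,114),("nearR",518,80,114),("railcorner",208,42,112),("handleatEdge",362,325,62)]:print(n,w(u,v,z))
d=lambda uv:np.array([(uv[0]-D[0][0,2])/D[0][0,0],(uv[1]-D[0][1,2])/D[0][1,1]])
# triangulate cover edge corners wrist+side for height
def tri(cs):
    A=np.zeros((3,3));b=np.zeros(3)
    for C,uv in cs:
        r=onz(C,uv,0)-C[2];r/=np.linalg.norm(r);M=np.eye(3)-np.outer(r,r);A+=M;b+=M@C[2]
    return np.linalg.solve(A,b)
c=lambda x,y:(180+x/2.7,180+y/2.7)
print("L(-y)",tri([(W,(262/1.5,313/1.5)),(D,c(533,396))]),"R(+y)",tri([(W,(498/1.5,313/1.5)),(D,c(272,203))]))
print("far inner",onz(D,c(435,70),114),onz(D,c(650,203),114))
print("end",[onz(D,c(547,163),z) for z in(98,104)],"edgehandle",onz(D,c(442,312),62))
E
```

```text
edgeL [ 505.4 -266.8  131. ]
edgeR [ 496.9 -101.5  131. ]
nearL [ 349.5 -277.4  114. ]
nearR [ 342.2 -103.5  114. ]
railcorner [ 330. -302.  112.]
handleatEdge [ 536.7 -198.    62. ]
L(-y) [ 502.8 -266.2  131.6] R(+y) [504.6 -98.3 109.7]
far inner [ 649.  -109.3  114. ] [ 653.  -252.1  114. ]
end [array([ 649.2, -193.7,   98. ]), array([ 644.3, -194.9,  104. ])] edgehandle [ 545.5 -199.1   62. ]
```

Call:
drive_tool --pt "0 -1 28 0" --pt "35 0 0 0" --pt "35 0 0 0" --pt "35 0 0 0" --pt "30 0 0 0" --pt "15 0 0 0" --pt "5 0 0 0" --pt "0 0 0 0" --pt "0 0 0 0" --pt "0 0 0 0"

```text
clock: 2.65
position: [487.3, -186.8, 147.0]
ee_rot: [-0.018, 0.706, 0.018, 0.708]
contact_force: [0.7, -0.6, 0.6]
gripper_width: -0.1
```

Call:
drive_tool --pt "3 0 0 0" --pt "3 0 0 0" --pt "2 0 0 0" --pt "0 0 0 0"

```text
clock: 2.98
position: [486.1, -186.0, 137.1]
ee_rot: [-0.018, 0.707, 0.018, 0.707]
contact_force: [0.1, -0.1, -0.2]
gripper_width: -0.0
```

Call:
drive_tool --pt "2 0 0 0" --pt "2 0 0 0" --pt "0 0 0 0"

```text
clock: 3.23
position: [486.1, -186.1, 132.8]
ee_rot: [-0.018, 0.707, 0.018, 0.707]
contact_force: [1.1, 0.5, -0.3]
gripper_width: -0.2
```

Call:
drive_tool --pt "2 0 0 0" --pt "2 0 0 0" --pt "0 0 0 0"

```text
clock: 3.48
position: [486.5, -186.2, 129.4]
ee_rot: [-0.018, 0.707, 0.018, 0.707]
contact_force: [-0.4, 0.3, -0.6]
gripper_width: -0.2
```

Call:
drive_tool --pt "1 0 0 0" --pt "1 0 0 0" --pt "0 0 0 0"

```text
clock: 3.73
position: [486.7, -186.2, 127.8]
ee_rot: [-0.018, 0.707, 0.018, 0.707]
contact_force: [-0.5, 1.9, 4.3]
gripper_width: 0.0
```

Call:
drive_tool --pt "1 0 0 0" --pt "1 0 0 0" --pt "0 0 0 0"

```text
clock: 3.98
position: [486.9, -186.2, 125.8]
ee_rot: [-0.018, 0.706, 0.018, 0.707]
contact_force: [0.6, 1.3, 4.4]
gripper_width: -0.2
```

Call:
drive_tool --pt "1 0 0 0" --pt "1 0 0 0" --pt "0 0 0 0"

```text
clock: 4.23
position: [487.0, -186.2, 123.8]
ee_rot: [-0.018, 0.706, 0.018, 0.707]
contact_force: [-0.6, 0.9, 5.1]
gripper_width: 0.2
```

Call:
drive_tool --pt "1 0 0 0" --pt "0 0 0 0"

```text
clock: 4.4
position: [487.1, -186.2, 122.8]
ee_rot: [-0.018, 0.706, 0.018, 0.708]
contact_force: [0.4, 0.8, 4.6]
gripper_width: 0.3
```

Call:
drive_tool --pt "1 0 0 0" --pt "0 0 0 0"

```text
clock: 4.57
position: [487.1, -186.2, 121.7]
ee_rot: [-0.018, 0.706, 0.018, 0.708]
contact_force: [-0.0, 1.8, 4.5]
gripper_width: -0.1
```

Call:
drive_tool --pt "1 0 0 0" --pt "0 0 0 0"

```text
clock: 4.73
position: [487.2, -186.2, 121.0]
ee_rot: [-0.018, 0.706, 0.018, 0.708]
contact_force: [-0.2, 0.9, 6.4]
gripper_width: 0.3
```

Call:
drive_tool --pt "1 0 0 0" --pt "0 0 0 0"

```text
clock: 4.9
position: [487.2, -186.2, 121.0]
ee_rot: [-0.019, 0.706, 0.018, 0.708]
contact_force: [-2.1, 2.7, 10.1]
gripper_width: 0.2
```

Call:
drive_tool --pt "0.5 0 0 0" --pt "0 0 0 0"

```text
clock: 5.07
position: [487.2, -186.2, 120.9]
ee_rot: [-0.019, 0.706, 0.018, 0.708]
contact_force: [-2.7, 3.9, 14.8]
gripper_width: -0.0
```

The cover stopped hard at z = 121, which is its home height. I'll add a little more force, then back off and look at the handle from above.

Call:
drive_tool --pt "0.8 0 0 0" --pt "0 0 0 0"

```text
clock: 5.23
position: [487.2, -186.2, 120.8]
ee_rot: [-0.019, 0.706, 0.018, 0.708]
contact_force: [-4.0, 4.6, 18.1]
gripper_width: -0.0
```

Call:
drive_tool --pt "-10 0 0 0" --pt "-30 0 0 0" --pt "-35 0 0 0" --pt "-35 0 20 0" --pt "-35 0 25 0" --pt "-35 -4 30 0" --pt "0 -2 38 0" --pt "0 0 0 0" --pt "0 0 0 0" --pt "0 0 0 0" --grip 60

```text
clock: 6.07
position: [595.0, -186.1, 291.7]
ee_rot: [-0.018, 0.708, 0.018, 0.706]
contact_force: [0.5, -1.3, -0.5]
gripper_width: 59.8
```

```bash
python3 - <<'E'
from h import *
s=arm.read_state();i=arm.get_image("wrist");np.savez("w2.npz",p=s["position"],q=s["ee_rot"])
b=arm.get_image("side")
print(s["position"],s["ee_rot"],s["clock"],s["gripper_width"])
cv2.imwrite("pics/w2.png",cv2.resize(i[:,:,::-1],(768,576),interpolation=2))
cv2.imwrite("pics/b3.png",b[:,:,::-1])
E
```

```text
[ 594.97697364 -186.0638724   291.72757177] [-0.01791476  0.7081459   0.01835705  0.70560007] 6.0667 59.772181996105296
```

View pics/w2.png

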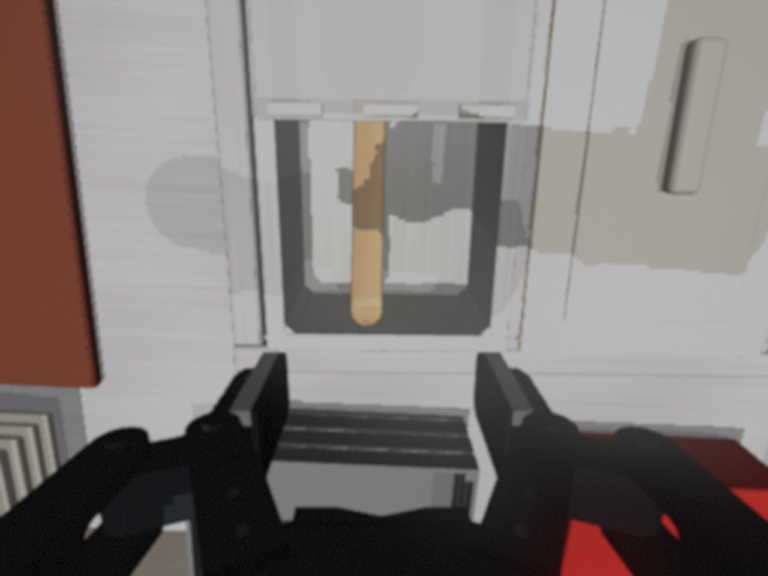

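The open half is in clear view: handle end at (367,322), handle edges at cols 355-386 near row 130 and 352-382 near row 280. The inner far corners at the rim are (286,332) and (491,332), and the free edge is at row ~118. The cover looks flat.

```bash
python3 - <<'E'
from h import *
np.set_printoptions(precision=1,suppress=True)
f=np.load("w2.npz");W=cam("wrist",dict(position=f["p"],ee_rot=f["q"]));D=cam("side")
w=lambda u,v,z:onz(W,(u/1.5,v/1.5),z)
print("corners",w(286,333,114),w(491,333,114),"edge",w(258,116,121),w(520,116,121))
e=[w(367,321,z) for z in(98,104)];b=w(370.5,130,62)
print("end",e,"b",b)
d=D;ez=180+np.array([547,163])/2.7
A=np.zeros((3,3));B=np.zeros(3)
for C,uv in[(W,(367/1.5,321/1.5)),(D,ez)]:
    r=onz(C,uv,0)-C[2];r/=np.linalg.norm(r);M=np.eye(3)-np.outer(r,r);A+=M;B+=M@C[2]
E_=np.linalg.solve(A,B);print("tri end",E_)
# pixel handle width check at z~85
print("width",w(352,260,88),w(383,260,88))
end=np.array(e[0]);yaw=np.arctan2(end[1]-b[1],end[0]-b[0]);print("yaw",np.degrees(yaw))
g=end-58*np.array([np.cos(.297)*np.cos(yaw),np.cos(.297)*np.sin(yaw),np.sin(.297)]);print("grip",g,"px",px(W,g)*1.5)
print("toolyaw",np.degrees(R.from_quat(f["q"]).as_matrix()[:2,2]@np.array([0,1])))
E
```

```text
corners [ 658.2 -251.4  114. ] [ 650.7 -102.   114. ] edge [ 509.8 -266.7  121. ] [ 501.4 -102.8  121. ]
end [array([ 652.1, -193. ,   98. ]), array([ 649.8, -192.9,  104. ])] b [ 513.  -197.2   62. ]
tri end [ 654.2 -192.8   92.1]
width [ 607.5 -206.4   88. ] [ 606.3 -183.1   88. ]
yaw 1.7625792588244673
grip [ 596.6 -194.7   81. ] px [368.5 244.8]
toolyaw 2.9381415725686746
```

Measured grip is about (597,-195,80). The end height, handle width (23 mm) and pan centre (504,-185) all agree with the given sizes.

Call:
drive_tool --pt "0 -8.8 2 1.2" --pt "40 0 0 0" --pt "40 0 0 0" --pt "40 0 0 0" --pt "30 0 0 0" --pt "20 0 0 0" --pt "10 0 0 0" --pt "0 0 0 0" --pt "0 0 0 0" --pt "0 0 0 0" --grip 50

```text
clock: 7.0
position: [599.5, -195.3, 115.7]
ee_rot: [-0.011, 0.706, 0.01, 0.708]
contact_force: [-0.6, -0.3, 0.4]
gripper_width: 50.1
```

Call:
drive_tool --pt "20 0 0 0" --pt "15 0 0 0" --pt "10 0 0 0" --pt "7 0 0 0" --pt "0 0 0 0" --pt "0 0 0 0" --pt "0 0 0 0"

```text
clock: 7.58
position: [599.1, -194.9, 62.6]
ee_rot: [-0.011, 0.706, 0.011, 0.708]
contact_force: [0.6, 0.4, -0.2]
gripper_width: 50.1
```

```bash
python3 - <<'E'
from h import *
s=arm.read_state();i=arm.get_image("wrist")
print(s["position"],s["ee_rot"],s["clock"],s["contact_force"])
b=arm.get_image("side")
cv2.imwrite("pics/c.png",np.hstack([i[:,60:460,::-1],b[180:384,180:470,::-1].repeat(1,0) if 0 else cv2.resize(b[150:384,180:492],(400,384))[:,:,::-1]]))
E
```

```text
[ 599.05096583 -194.94939174   62.60454108] [-0.01110948  0.70626235  0.01074292  0.70778151] 7.5833 [ 0.60659891  0.41963721 -0.21568454]
```

View pics/c.png

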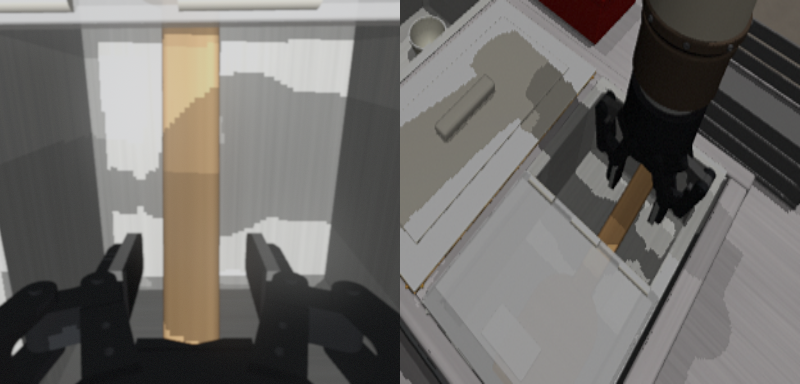

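The handle (cols 163-219) is centred between the pads (142-247), and the side view shows both fingers clear of the walls. Closing.

Call:
drive_tool --pt "3 0 0 0" --pt "0 0 0 0" --pt "0 0 0 0"

```text
clock: 7.93
position: [598.0, -194.8, 58.4]
ee_rot: [-0.011, 0.707, 0.011, 0.707]
contact_force: [-0.1, 0.1, -0.1]
gripper_width: 49.8
```

Call:
drive_tool --pt "0 0 0 0" --pt "0 0 0 0" --pt "0 0 0 0" --pt "0 0 0 0" --pt "0 0 0 0" --pt "0 0 0 0" --pt "0 0 0 0" --pt "0 0 0 0" --grip 10

```text
clock: 8.6
position: [598.1, -194.8, 58.4]
ee_rot: [-0.011, 0.707, 0.011, 0.707]
contact_force: [-0.4, 0.1, -0.3]
gripper_width: 23.0
```

Call:
drive_tool --pt "-2 0 0 0" --pt "-2 0 0 0" --pt "-2 0 0 0" --pt "0 0 0 0"

```text
clock: 8.93
position: [598.2, -194.8, 64.9]
ee_rot: [-0.011, 0.707, 0.011, 0.707]
contact_force: [-0.1, 0.2, -0.8]
gripper_width: 23.1
```

The handle is held at 23 mm and free of the pan. I'll lift it with a slight draw outwards, then use the far rim as a rest to tilt the blade end down, which gives more clearance under the cover.

Call:
drive_tool --pt "-5 0 0 0" --pt "-5 0 0 0" --pt "-6 0 0 0" --pt "-6 0 0 0" --pt "-5 0 0 0" --pt "-5 0 0 0" --pt "0 0 0 0"

```text
clock: 9.52
position: [599.0, -194.9, 98.1]
ee_rot: [-0.011, 0.706, 0.011, 0.708]
contact_force: [0.9, 0.5, -1.2]
gripper_width: 23.0
```

```bash
python3 - <<'E'
from h import *
s=arm.read_state()
print(s["position"],s["clock"],s["contact_force"],s["wrist_torque"])
b=arm.get_image("side");i=arm.get_image("wrist")
cv2.imwrite("pics/d.png",np.hstack([i[:,60:460,::-1],cv2.resize(b[150:384,180:492],(400,300))[:,:,::-1].copy() if 0 else cv2.resize(b[150:384,180:492],(400,384))[:,:,::-1]]))
E
```

```text
[ 599.00166405 -194.93872152   98.07352106] 9.5167 [ 0.89585711  0.51549144 -1.22843168] [-0.02750783 -0.08660532  0.09617534]
```

View pics/d.png

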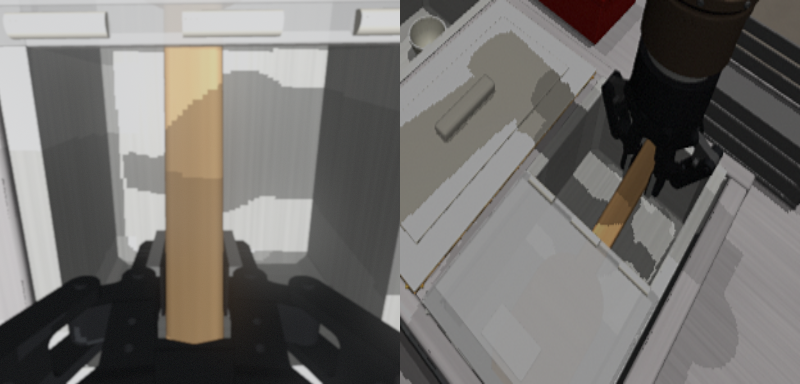

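Paddle is lifted cleanly with the cover still down. Now overhang the far rim and ease down to touch.

Call:
drive_tool --pt "0 0 4 0" --pt "0 0 4 0" --pt "0 0 4 0" --pt "0 0 4 0" --pt "0 0 0 0" --pt "0 0 0 0"

```text
clock: 10.12
position: [614.3, -194.3, 96.1]
ee_rot: [-0.011, 0.707, 0.011, 0.707]
contact_force: [-0.5, -0.4, -1.1]
gripper_width: 23.0
```

Call:
drive_tool --pt "1 0 0 0" --pt "1 0 0 0" --pt "1 0 0 0" --pt "0 0 0 0"

```text
clock: 10.45
position: [613.8, -194.3, 93.1]
ee_rot: [-0.011, 0.707, 0.011, 0.707]
contact_force: [-0.0, -0.5, -0.9]
gripper_width: 23.4
```

Call:
drive_tool --pt "1 0 0 0" --pt "1 0 0 0" --pt "0 0 0 0"

```text
clock: 10.7
position: [614.0, -194.3, 91.2]
ee_rot: [-0.011, 0.707, 0.011, 0.707]
contact_force: [-0.8, 0.7, -1.3]
gripper_width: 23.1
```

Call:
drive_tool --pt "1 0 0 0" --pt "1 0 0 0" --pt "0 0 0 0"

```text
clock: 10.95
position: [614.0, -194.3, 89.2]
ee_rot: [-0.011, 0.707, 0.011, 0.707]
contact_force: [0.0, -0.3, -1.2]
gripper_width: 23.2
```

Call:
drive_tool --pt "1 0 0 0" --pt "1 0 0 0" --pt "0 0 0 0"

```text
clock: 11.2
position: [614.0, -194.3, 87.2]
ee_rot: [-0.011, 0.707, 0.011, 0.707]
contact_force: [-0.4, -0.1, -0.6]
gripper_width: 23.1
```

Call:
drive_tool --pt "1 0 0 0" --pt "1 0 0 0" --pt "0 0 0 0"

```text
clock: 11.45
position: [614.2, -194.3, 85.4]
ee_rot: [-0.011, 0.707, 0.011, 0.707]
contact_force: [0.9, 0.5, -1.1]
gripper_width: 23.0
```

Call:
drive_tool --pt "1 0 0 0" --pt "1 0 0 0" --pt "0 0 0 0"

```text
clock: 11.7
position: [614.4, -194.4, 84.7]
ee_rot: [-0.011, 0.707, 0.011, 0.707]
contact_force: [-2.7, 1.4, 6.1]
gripper_width: 23.1
```

Call:
drive_tool --pt "1 0 0 0" --pt "1 0 0 0" --pt "0 0 0 0"

```text
clock: 11.95
position: [614.5, -194.5, 84.2]
ee_rot: [-0.012, 0.706, 0.011, 0.708]
contact_force: [-4.8, 1.9, 11.9]
gripper_width: 23.0
```

Call:
drive_tool --pt "1 0 0 0" --pt "1 0 0 0" --pt "0 0 0 0"

```text
clock: 12.2
position: [615.0, -194.5, 82.4]
ee_rot: [-0.012, 0.706, 0.011, 0.708]
contact_force: [-5.6, 1.8, 10.7]
gripper_width: 23.1
```

Call:
drive_tool --pt "1 0 0 0" --pt "0.5 0 0 0" --pt "0 0 0 0"

```text
clock: 12.45
position: [615.3, -194.5, 81.3]
ee_rot: [-0.012, 0.706, 0.011, 0.708]
contact_force: [-5.1, 2.0, 12.2]
gripper_width: 23.1
```

Call:
drive_tool --pt "-3 0 0 0" --pt "-4 0 0 0" --pt "-5 0 0 0" --pt "-5 0 0 0" --pt "-4 0 0 0" --pt "0 0 0 0" --pt "0 0 0 0"

```text
clock: 13.03
position: [614.2, -194.3, 99.0]
ee_rot: [-0.011, 0.707, 0.011, 0.707]
contact_force: [0.6, -0.2, -0.5]
gripper_width: 23.6
```

```bash
python3 - <<'E'
from h import *
s=arm.read_state();np.savez("w3.npz",p=s["position"],q=s["ee_rot"])
print(s["position"],s["clock"],s["contact_force"],s["wrist_torque"])
i=arm.get_image("wrist");b=arm.get_image("side")
cv2.imwrite("pics/e.png",np.hstack([i[:,60:460,::-1],cv2.resize(b[150:384,180:492],(400,384))[:,:,::-1]]))
E
```

```text
[ 614.23020516 -194.32022122   99.0405385 ] 13.0333 [ 0.57808759 -0.15670473 -0.50379154] [-0.06548034 -0.06020662  0.03423992]
```

View pics/e.png

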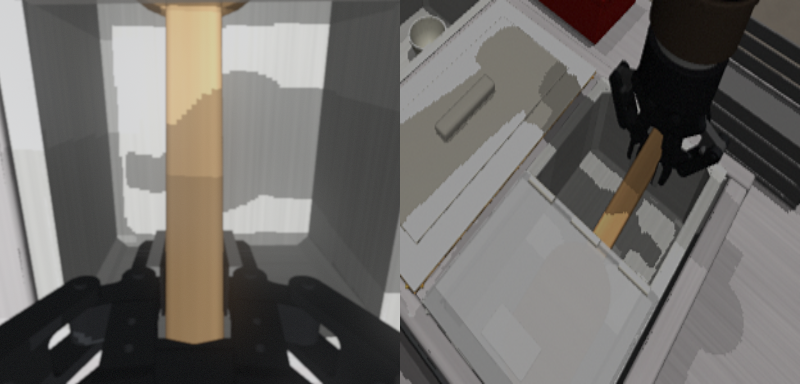

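```bash
python3 - <<'E'
from h import *
for n in("c","d","e"):
    i=cv2.imread(f"pics/{n}.png")[:,:400].astype(int)
    hsv=cv2.cvtColor(i.astype(np.uint8),cv2.COLOR_BGR2HSV)
    m=(hsv[:,:,1]>90)&(hsv[:,:,0]<25)
    rows=[r for r in range(50,335) if m[r].sum()>40]
    w=np.array([m[r].sum() for r in rows]);p=np.polyfit(rows,w,1)
    w50,w330=np.polyval(p,50),np.polyval(p,330)
    # depth=f*23.5/w along optical axis; axial vs transverse
    f=315.26;dep=lambda w:f*24/w
    q=lambda r,w:np.array([(r-188.9)/f*dep(w),dep(w)])
    a,b=q(50,w50),q(330,w330);v=b-a
    print(n,w50,w330,dep(w50),dep(w330),"slope",16.6+np.degrees(np.arctan2(-v[1],v[0])))
E
```

```text
c 38.96768025855794 56.6545787633699 194.16706228845453 133.55037077589154 slope 39.24218665779801
d 34.05141874557271 61.16309426372406 222.20043330745932 123.70597156801385 slope 49.32636275147698
e 29.670146414351528 62.31032337752404 255.01188616784816 121.42835392071193 slope 55.30617272885781
```

```bash
python3 - <<'E'
from h import *
f=315.26
for n in("c","d","e"):
    i=cv2.imread(f"pics/{n}.png")[:,:400].astype(float)
    c=i[:,:,2]-i[:,:,0]   # r-b
    g=cv2.GaussianBlur(c,(1,5),0)
    rows=np.arange(60,225);L=[];Rr=[]
    for r in rows:
        d=np.diff(g[r]);
        def ce(lo,hi,s):
            w=np.clip(s*d[lo:hi],0,None);return (w*(np.arange(lo,hi)+.5)).sum()/max(w.sum(),1e-6)
        L.append(ce(155,178,1));Rr.append(ce(210,232,-1))
    w=np.array(Rr)-L;ok=np.abs(w-np.median(w))<2.5
    p=np.polyfit(rows[ok],w[ok],1)
    a,b=[(np.array([(r-188.9)/f,1])*f*24/np.polyval(p,r)) for r in(60,225)];v=b-a
    print(n,ok.sum(),np.polyval(p,[60,225]),"slope",16.6+np.degrees(np.arctan2(-v[1],v[0])),"res",np.std(w[ok]-np.polyval(p,rows[ok])))
E
```

```text
c 165 [56.39064747 54.42553954] slope 12.684411029476484 res 0.24062606777450876
d 165 [57.48920701 55.65702205] slope 13.026641443877915 res 0.24124682936869976
e 165 [55.42506408 55.28761655] slope 16.32799479620838 res 0.26525585452156697
```

Tilt is now about 20° (was 17°), so there is clearance at both the lip and the far rim. Before drawing out, I'll check how close the trays beyond the rail are.

```bash
python3 - <<'E'
from h import *
np.set_printoptions(precision=0,suppress=True)
S=cam("scene");D=cam("side")
print("tray side corners z=80,120",[onz(D,p,z) for p in((375,190),(410,148)) for z in(60,120)],onz(D,(500,275),60),onz(D,(500,275),0))
print("scene tray near corners",[onz(S,p,z) for p in((80,133),(128,210),(25,155)) for z in(60,120)])
print("white rack",[onz(S,p,z) for p in((72,125),(38,22)) for z in (60,150)])
E
```

```text
tray side corners z=80,120 [array([ 776., -111.,   60.]), array([ 716., -132.,  120.]), array([942., -97.,  60.]), array([ 863., -119.,  120.])] [ 754. -357.   60.] [ 811. -364.   -0.]
scene tray near corners [array([ 804., -366.,   60.]), array([ 808., -294.,  120.]), array([789., -92.,  60.]), array([794., -42., 120.]), array([ 933., -361.,   60.]), array([ 926., -289.,  120.])]
white rack [array([ 812., -404.,   60.]), array([ 817., -290.,  150.]), array([ 766., -914.,   60.]), array([ 776., -738.,  150.])]
```

Call:
drive_tool --pt "-5 0 6 0" --pt "-5 0 6 0" --pt "-5 0 6 0" --pt "-4 0 5 0" --pt "0 0 0 0" --pt "0 0 0 0"

```text
clock: 13.63
position: [637.6, -193.5, 118.2]
ee_rot: [-0.011, 0.707, 0.011, 0.707]
contact_force: [1.2, -0.5, -0.5]
gripper_width: 23.1
```

No contact. The trays are about 60 mm high, well below the path. Continue along the paddle's own slope.

Call:
drive_tool --pt "-3 0 3 0" --pt "-4 0 10 0" --pt "-4 0 11 0" --pt "-4 0 11 0" --pt "0 0 0 0"

```text
clock: 14.05
position: [674.1, -192.6, 133.6]
ee_rot: [-0.011, 0.706, 0.011, 0.708]
contact_force: [0.3, -0.6, -0.1]
gripper_width: 22.9
```

Call:
drive_tool --pt "-4 0 11 0" --pt "-4 0 11 0" --pt "-4 0 11 0" --pt "-4 0 11 0" --pt "0 0 0 0"

```text
clock: 14.47
position: [717.3, -191.2, 149.0]
ee_rot: [-0.011, 0.707, 0.011, 0.707]
contact_force: [0.2, 0.2, 0.2]
gripper_width: 23.3
```

```bash
python3 - <<'E'
from h import *
s=arm.read_state()
print(s["position"],s["clock"],s["contact_force"],s["joints"])
b=arm.get_image("side");c=arm.get_image("scene")
cv2.imwrite("pics/f.png",np.hstack([cv2.resize(b[120:384,180:492],(400,338)),cv2.resize(c[40:240,100:336],(400,338))])[:,:,::-1])
E
```

```text
[ 717.26971645 -191.15531808  149.03493178] 14.4667 [0.2432372  0.24743338 0.24977294] [-4.33501561e-02  6.39625900e-01  2.32180383e-01  3.35783982e-04
 -1.16199830e+00 -1.49657565e+00]
```

View pics/f.png

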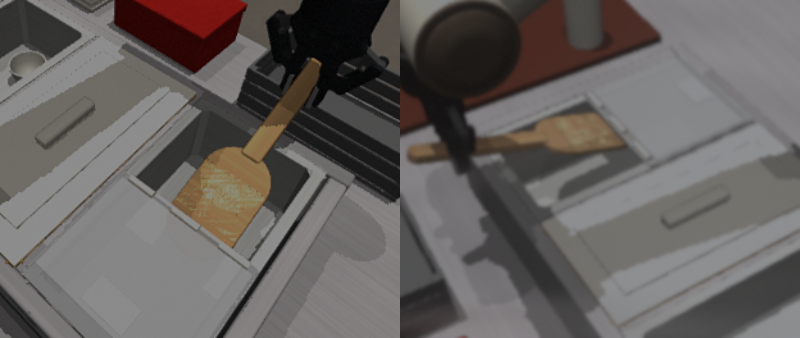

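About 30 mm of the tip remains under the cover, and the cover is still flat. Continue.

Call:
drive_tool --pt "-4 0 11 0" --pt "-4 0 11 0" --pt "-4 0 11 0" --pt "-4 0 11 0" --pt "0 0 0 0" --pt "0 0 0 0"

```text
clock: 15.07
position: [759.2, -189.7, 164.2]
ee_rot: [-0.011, 0.708, 0.011, 0.706]
contact_force: [-0.5, 0.2, -0.9]
gripper_width: 23.4
```

```bash
python3 - <<'E'
from h import *
s=arm.read_state()
print(s["position"],s["clock"],s["contact_force"])
b=arm.get_image("side");c=arm.get_image("scene")
cv2.imwrite("pics/g.png",np.hstack([cv2.resize(b[120:384,180:492],(400,338)),cv2.resize(c[40:240,100:336],(400,338))])[:,:,::-1])
E
```

```text
[ 759.18791599 -189.7408052   164.20951559] 15.0667 [-0.48880656  0.23809904 -0.93200995]
```

View pics/g.png

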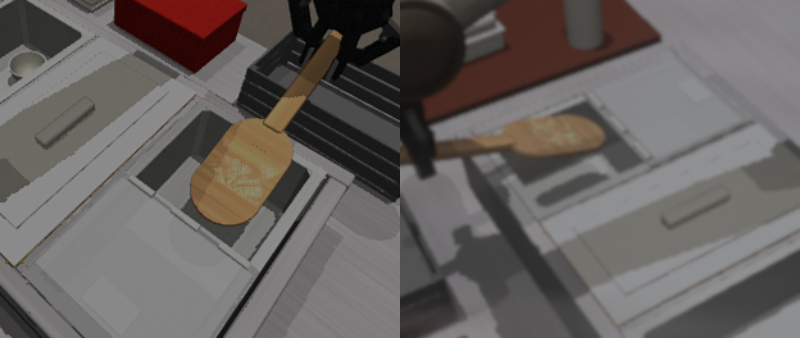

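The blade tip is fully clear of the cover edge, with about 17 mm of gap. Raise straight up.

Call:
drive_tool --pt "-8 0 0 0" --pt "-15 0 0 0" --pt "-20 0 0 0" --pt "-20 0 0 0" --pt "-20 0 0 0" --pt "-20 0 0 0" --pt "-20 0 0 0" --pt "-20 0 0 0" --pt "-12 0 0 0" --pt "-5 0 0 0"

```text
clock: 16.0
position: [760.0, -190.3, 329.0]
ee_rot: [-0.011, 0.705, 0.01, 0.709]
contact_force: [-0.1, -0.7, -0.1]
gripper_width: 22.9
```

Call:
drive_tool --pt "0 0 0 0" --pt "0 0 0 0" --pt "0 0 0 0" --pt "0 0 0 0" --pt "0 0 0 0" --pt "0 0 0 0"

```text
clock: 16.5
position: [760.0, -189.8, 324.1]
ee_rot: [-0.011, 0.708, 0.011, 0.707]
contact_force: [0.6, 0.9, -0.1]
gripper_width: 23.0
```

```bash
python3 - <<'E'
from h import *
s=arm.read_state()
print(s["position"],s["clock"],s["contact_force"],s["gripper_width"],s["joint_vel"])
b=arm.get_image("side");c=arm.get_image("scene")
cv2.imwrite("pics/i.png",np.hstack([cv2.resize(b[20:384,170:512],(400,426)),cv2.resize(c[0:250,90:325],(400,426))])[:,:,::-1])
E
```

```text
[ 759.97605216 -189.83132846  324.09777767] 16.5 [ 0.63185109  0.94812591 -0.05640422] 23.00198964722749 [ 0.00105808 -0.00216129  0.00725592  0.00154342 -0.00126527  0.00124082]
```

View pics/i.png

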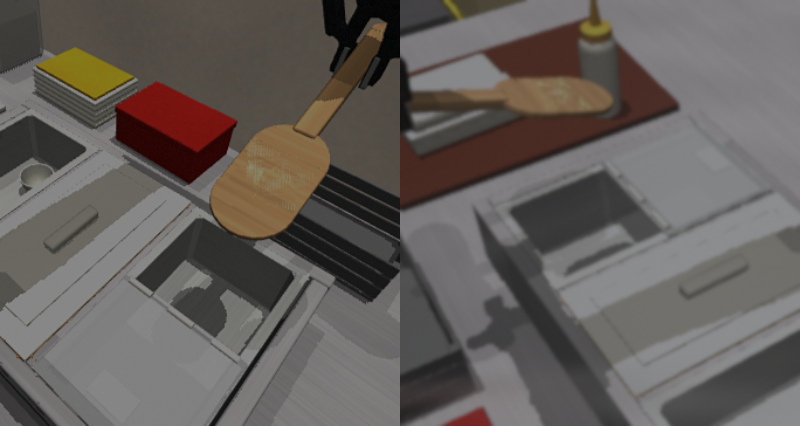

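The paddle hangs free. The tip is at crop (232,232) in the side view and (612,100) in the scene view. The cover is flat and the other items are undisturbed. Checking the tip's height by triangulation.

```bash
python3 - <<'E'
from h import *
S=cam("scene");D=cam("side")
A=np.zeros((3,3));B=np.zeros(3)
for C,uv in[(D,(170+232*.855,20+232*364/426)),(S,(90+212*235/400,100*250/426))]:
    r=onz(C,uv,0)-C[2];r/=np.linalg.norm(r);M=np.eye(3)-np.outer(r,r);A+=M;B+=M@C[2]
print(np.linalg.solve(A,B))
E
```

```text
[ 523.96297979 -196.81713762  263.98891886]
```

```bash
python3 -c "
from bench import arm
print(arm.job_done())"
```

```text
the job is handed in; nothing more can be done
None
```

The job is handed in after about 16.6 s of the 51 s allowed. The cover is pressed home, and the gripper is holding the paddle steady in the air.

- **Cover:** I pressed it with closed fingertips until it stopped hard at z ≈ 121 mm, which is its home height, and held up to 18 N. It still looked flat in the last pictures. I didn't measure its height again after the draw.
- **Paddle:** I gripped the handle at about 23 mm opening, lifted it, and pressed it lightly on the far rim (about 12 N). That steepened it from 17° to roughly 20°; the change is well measured, but the absolute angle is less certain. I then drew it out along its own slope, and no contact force showed.
- **Grip depth:** touching the rim showed the handle sitting about 5 mm further from the fingertips than I first measured. I allowed for this on the way out.
- **Final hold:** the blade tip, the lowest point, came out at z ≈ 264 mm by triangulation and 261 mm by geometry, about 150 mm above the rim. Contact force was about 1 N, within the sensor noise, and nothing else looked moved.

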